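# Feel out the heavy side of a saw drive wheel

## Task

Push the wooden crate along the rollers into the yellow station bay until it meets the end stop; then take the red crank handle and turn the wheel round at least one full turn, feeling for its heavy side, which nothing on the outside shows. Turn the wheel so that the heavy side is straight down and finish while still gripping the handle, holding the wheel still there with the crate in the bay. Do not tip the crate, and leave the other things on the bench where they are.

Things in the scene. Friction and masses are not known exactly. Their poses are not given: they have to be found in the camera images.
- track: Fixed roller track, 208 mm wide (its x), 460 mm long (its y), origin at its underside's centre, z up. Ten free rollers, tops at 50 mm. Side boards 76 mm high guide the crate with 3 mm play a side. The half towards +y, with yellow side boards, is the bay; its end stop, 88 mm high, has its face at y = +215 mm, so the crate pushed home has its origin at x 0, y +105 mm. Its -y end is open
- crate: Loose open plywood crate on the rollers, 170 mm wide (its x), 220 long (its y, towards the bay), walls 50 high, about 5 kg with its load; origin at its underside's centre, z up. It rolls with a push of a few newtons and rests by weight only. A green post at its +y end carries the wheel: a closed upright disc, diameter 160, 24 thick, grey with a blue -y face, its axis along the crate's y.
- tail (a point): Centre of the outer face of the crate's rear (-y) wall, 35 mm above the crate's underside (wall top at 50 mm): the place to push.
- hub (a point): Centre of the wheel's blue face, on the wheel's axis, at crate x 0, y +40 mm, 155 mm above the crate's underside; same axes as the crate, does not turn with the wheel.
- wheel (a joint): Wheel angle, rad, unlimited: 0 = handle straight above the axis, pi/2 = handle at crate +x, pi = below; starts in -1.5..1.5. Bearing friction 0.36 N m keeps it where it is left. Hidden inside, each time elsewhere from the handle, is a slug, imbalance about 0.3 N m: turning is hard (0.66 N m, 11 N at the handle) as the heavy side rises, easy (0.06 N m) as it sinks, medium with it at top or bottom.
- plane: Bystander: steel hand plane 200 x 58 mm, about 65 mm high, origin at the centre of its underside.
- mallet: Bystander: small hammer with dark head lying on the bench.
- chisel: Bystander: yellow-handled driver lying on the bench.
- tape: Bystander: yellow tape measure, 60 x 34 x 58 mm.
- glue: Bystander: white glue bottle, 56 mm diameter, 150 mm tall.
- offcut: Bystander: wooden offcut 130 x 70 x 30 mm.
- screws: Bystander: steel bowl, 84 mm diameter, 40 mm high.
- grip: Red crank handle, origin at its centre: a round grip, diameter 22 mm, 85 long, parallel to the wheel's axis, standing out from the blue face towards -y, 60 mm off the axis; its ends are 10 and 95 mm from the face, its centre 52. It spins freely on its stud, so fingers gripping it from above can carry it all round the circle without turning. Ignore its own attitude.

How it is judged:
By the outcome, as a careful person would: the job done as asked, in the order asked, and still so for the second after the job is handed in, while the arm keeps its last pose, push and grip.
It also fails if it takes over 72 s, if anything falls off the work surface, if the arm or the gripper's body presses on something with over 40 N, if the wrist force passes 120 N, or if a joint passes its speed limit or range.

## Robot

A 6-joint arm with a two-finger parallel gripper is mounted at the origin on the work surface. World frame = base frame: x ahead of the robot, y to its left, z up, the work surface at z = 0. Lengths are in m, angles in rad, forces in N, time in s.
With the tool pointing down it reaches from about 0.425 to 0.95 m from the base axis. Payload 3.5 kg.
Tool frame: the origin (TCP) lies on the centre line of the jaws, within the pads' length; the fingertips stand 14 mm ahead of it and the grasp point (between the pads) lies 5 mm behind it (tips_ahead is the distance from the TCP to the fingertips, in m); y points along the fingers, z is the direction in which the jaws open and shut, and the axes are right-handed (so a half turn about y gives the same grasp; the last joint's range is limited). The gripper opens to 85 mm and grips with 20 to 120 N. Pads are 22 mm wide; open, the fingers measure 114 mm over their backs; the gripper's body (76 mm by 85 mm) begins 54 mm behind the grasp point. The pads swing forward as they close: fully open they stand 13 mm farther back than shut.
Start: joints at [-1.474, 0.286, 1.577, -0, 1.279, -0.15], TCP at [0.165, -0.655, 0.245] pointing down, gripper open.
Joint ranges: [-2.77, 2.77], [-0.9, 2.22], [0.21, 2.48], [-1.53, 4.67], [0.24, 2.81], [-2.84, 2.84]. Speed limits (rad/s): [2.79, 2.79, 3.14, 3.14, 3.14, 3.14].

## Interface

Orientations are given as a unit quaternion [x, y, z, w].
In Python, from plant import get_state, read_camera, sign_off, tips_ahead gives the robot as it stands.
- The arm moves only by the tool send_rows, never from a script. Its argument "plan" is a list of rows, each a list of 2 entries, a list of its own where there are three numbers: the shift along the tool's x, y, z in units of 12 cm (1.0 is 12 cm), then the turn, a rotation vector about the tool's x, y, z in units of 360 degrees (1.0 is 360 degrees). In form: [[[tx, ty, tz], [rx, ry, rz]], ...]. A call has 1 to 12 rows; each row shifts and turns the commanded pose from where the row before left it, along the tool's axes as they then stand; what a row does not reach is not made up. A row lasts 1/10 s, in which the tool goes at most 50 mm and 8.59 degrees, less where a joint would pass 70% of its speed; a pose out of reach is approached as far as the arm can. A call with a number of a shift or a turn outside -1 to 1 is refused whole. A call with a gripper value outside its range is refused whole. "gripper" is the closure, from 0 (fully open) to 1 (shut), set as the call begins (left out, the last holds). The fingers move at their own pace and stop on an object; "grip_force" is the grip in N (left out, the last holds). Time passes only in rows, so rows that do not move let the fingers close. It gives the time, the measured TCP pose, the force and the opening at its end, in the units of the state.
- get_state(): the state, without advancing time (a new reading comes with each control period).
- read_camera(name): name is "scene" or "side" or "wrist"; returns a dict with "img" (420x560x3 uint8, blue, green, red), "fx", "fy", "cx", "cy" (pixels), "D" ([k1, k2, p1, p2, k3] as OpenCV has them; the pictures are not rectified), "world_from_camera" (4x4, takes a point from camera to world coordinates); the wrist camera has in their place "mount" (4x4, takes a point from camera to tool coordinates, whose origin is the TCP and whose axes are the tool frame's). Camera axes: x right, y down, z forward; pixel columns grow to the right and rows downward; lengths in m; the calibration is good to about 2 mm. A picture is of the moment at which its call begins: read the wrist's pose just before it. There is no depth.
- sign_off(): hands the job in, once; it reports no verdict.
The state is a dict: "time": time; "qpos": joint angles; "dq": joint speeds; "joint_efforts": joint torques, N m; "eef_pos": TCP position; "tcp_rot": TCP orientation; "contact_force": force on the tool from outside, world axes, zero at the start; "wrist_torque": the same for the moment, N m; "opening": opening from 0.0 (shut) to 1.0 (fully open).
Only numpy, scipy, OpenCV 4.12 (cv2) and the standard library are available. Lean on these libraries where they do the work, as an engineer would, in place of code of your own. Each camera call takes 0.05 s, during which the arm holds its last target. There are 200 camera calls.

## Working session

There is one attempt and no reset: what is moved stays moved. The work goes in short steps, Python scripts to look and compute and a tool call to move; the robot and the scene stay as the last step left them, time stands still between calls to the robot, and variables do not carry over. Pictures are saved under pics/ and viewed, about 8 in all and at most 12, crops included, and the job is handed in when it is done.

Besides the shell and the picture viewer there is one more tool, called by a JSON object that holds its "name" and its "arguments". send_rows: Moves the arm, as the interface text tells. Its arguments: {"type":"object","properties":{"plan":{"type":"array"},"gripper":{"type":"number"},"grip_force":{"type":"number"}},"required":["plan"]}

```bash
ls; mkdir -p pics
python3 - <<'E'
from plant import *
import cv2,numpy as np
print(get_state(),tips_ahead)
a=[]
for n in ("scene","side"):
    c=read_camera(n); cv2.imwrite(f"pics/{n}0.png",c["img"]); print(n,c["fx"],c["fy"],c["cx"],c["cy"],c["D"],c["world_from_camera"])
E
```

```text
pics
{'time': 0.0, 'qpos': array([-1.47396831e+00,  2.87177471e-01,  1.57819775e+00,  1.30000039e-05,
        1.27858965e+00, -1.49992615e-01]), 'dq': array([-0.00034612,  0.00094737, -0.00210561,  0.00042347,  0.00028869,
        0.00038913]), 'joint_efforts': array([-6.51746286e-04, -4.05982375e+01, -2.92625302e+01, -1.16554825e-04,
        5.89212039e-03, -3.42256314e-06]), 'eef_pos': array([ 0.16489227, -0.65390004,  0.24392803]), 'tcp_rot': array([-0.08701486,  0.70256692, -0.70089033,  0.08706824]), 'contact_force': array([ 0.21807467, -0.37772789, -0.56567656]), 'wrist_torque': array([-0.00044476, -0.0163243 , -0.06077679]), 'opening': 0.9994340768721807} 0.014
scene 451.9522053808961 451.9522053808961 279.6307452815273 208.4548131659986 [-0.09689346  0.          0.          0.          0.        ] [[-0.30008482  0.78984817 -0.53487286  1.3659488 ]
 [ 0.95387509  0.25343044 -0.16092024  0.25310777]
 [ 0.00845051 -0.55849162 -0.82946712  1.38417381]
 [ 0.          0.          0.          1.        ]]
side 497.143275704635 497.143275704635 284.72253983956057 212.03454353888975 [0.04236518 0.         0.         0.         0.        ] [[ 0.91904016 -0.27395324  0.28339867  0.19706958]
 [-0.39409152 -0.62485879  0.67397579 -0.99419353]
 [-0.0075537  -0.73109583 -0.68223297  1.17512381]
 [ 0.          0.          0.          1.        ]]
```

View pics/scene0.png

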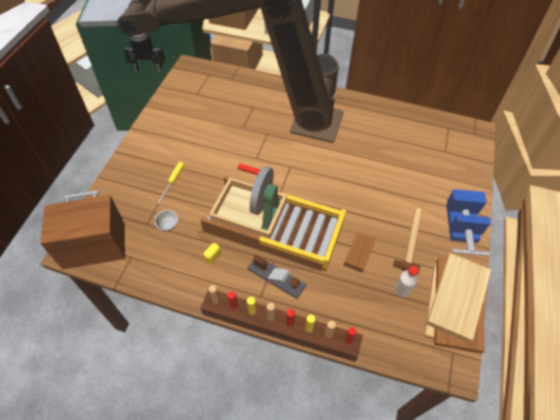

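View pics/side0.png

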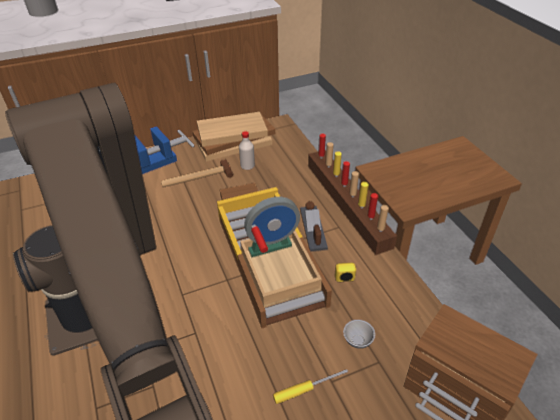

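```bash
cat > h.py <<'E'
import cv2,numpy as np
from plant import *
from scipy.spatial.transform import Rotation as R
def K(c): return np.array([[c["fx"],0,c["cx"]],[0,c["fy"],c["cy"]],[0,0,1]])
def ray(c,uv,T=None):
    T=c["world_from_camera"] if T is None else T
    p=cv2.undistortPoints(np.array([[uv]],float),K(c),np.array(c["D"]))[0,0]
    d=T[:3,:3]@[p[0],p[1],1]; return T[:3,3],d/np.linalg.norm(d)
def onz(c,uv,z,T=None):
    o,d=ray(c,uv,T); return o+d*(z-o[2])/d[2]
def tri(r1,r2):
    (a,d),(b,e)=r1,r2
    s=np.linalg.lstsq(np.c_[d,-e],b-a,rcond=None)[0]
    p,q=a+d*s[0],b+e*s[1]; return (p+q)/2,np.linalg.norm(p-q)
def proj(c,P,T=None):
    T=np.linalg.inv(c["world_from_camera"] if T is None else T)
    return cv2.projectPoints(np.array(P,float).reshape(-1,1,3),cv2.Rodrigues(T[:3,:3])[0],T[:3,3],K(c),np.array(c["D"]))[0][:,0]
def mask(img,lo,hi):
    return cv2.inRange(cv2.cvtColor(img,cv2.COLOR_BGR2HSV),lo,hi)
E
python3 - <<'E'
from h import *
s=read_camera("scene");d=read_camera("side")
def blobs(c,lo,hi,roi,mn=25):
    m=mask(c["img"],lo,hi);z=np.zeros_like(m);x0,y0,x1,y1=roi;z[y0:y1,x0:x1]=m[y0:y1,x0:x1]
    for q in cv2.findContours(z,0,2)[0]:
        if cv2.contourArea(q)>=mn: print(cv2.contourArea(q),cv2.boundingRect(q),cv2.minAreaRect(q), cv2.fitEllipse(q) if len(q)>5 else'')
for nm,c,roi in(("scene",s,(190,150,350,270)),("side",d,(200,170,330,320))):
    print(nm)
    for k,(lo,hi) in dict(red=((0,150,90),(6,255,255)),yel=((22,150,100),(33,255,255)),blue=((98,100,40),(120,255,255)),green=((60,60,20),(92,255,255))).items(): print(k);blobs(c,lo,hi,roi)
a=cv2.resize(s["img"][150:280,190:360],None,fx=4.6,fy=4.6,interpolation=2)
cv2.imwrite("pics/a.png",a)
b=cv2.resize(d["img"][180:325,205:345],None,fx=4.1,fy=4.1,interpolation=2)
cv2.imwrite("pics/b.png",b)
E
```

```text
scene
red
93.0 (238, 164, 22, 11) ((248.20001220703125, 168.40000915527344), (21.50348472595215, 5.692098617553711), 18.434946060180664) ((248.98367309570312, 168.78846740722656), (5.518794536590576, 25.65281105041504), 106.58206939697266)
yel
197.5 (204, 243, 16, 20) ((212.00003051757812, 252.00003051757812), (12.727920532226562, 18.384777069091797), 45.0) ((211.6310577392578, 251.68772888183594), (14.267768859863281, 19.435436248779297), 22.21813201904297)
515.0 (260, 195, 85, 66) ((302.29998779296875, 225.10000610351562), (72.09992980957031, 55.02363204956055), 18.434947967529297) ((300.9462890625, 226.58326721191406), (55.44898223876953, 86.65234375), 102.93492126464844)
blue
green
82.5 (265, 185, 11, 13) ((269.35003662109375, 190.9499969482422), (8.22192096710205, 12.33288288116455), 18.434947967529297) ((269.5385437011719, 190.65542602539062), (8.473177909851074, 13.677409172058105), 20.188631057739258)
side
red
160.0 (252, 227, 16, 26) ((259.00006103515625, 239.50003051757812), (26.832813262939453, 7.602630138397217), 63.43495178222656) ((259.76348876953125, 240.33274841308594
[... 288 characters left out ...]
922)
blue
988.0 (253, 206, 43, 36) ((275.82000732421875, 221.260009765625), (32.60000228881836, 39.79999923706055), 53.13010025024414) ((275.0240173339844, 222.31089782714844), (32.10831069946289, 41.14699172973633), 68.36994171142578)
green
82.5 (249, 243, 14, 13) ((254.26919555664062, 250.15386962890625), (13.312804222106934, 9.707252502441406), 56.3099365234375) ((254.67144775390625, 250.05848693847656), (9.936592102050781, 13.788142204284668), 145.32968139648438)
133.0 (267, 237, 24, 16) ((277.88824462890625, 245.54705810546875), (8.682775497436523, 25.078184127807617), 67.16634368896484) ((279.8707275390625, 244.52613830566406), (7.639414310455322, 30.73810386657715), 70.33462524414062)
```

View pics/a.png

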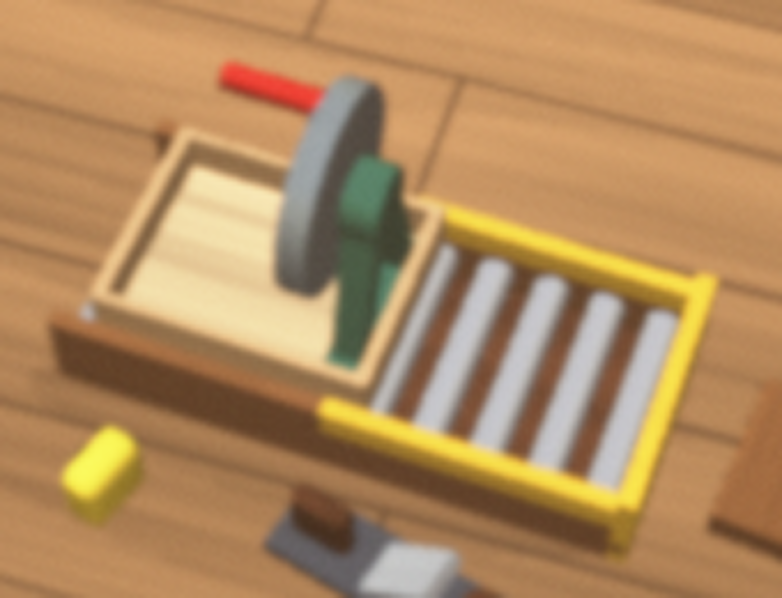

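View pics/b.png

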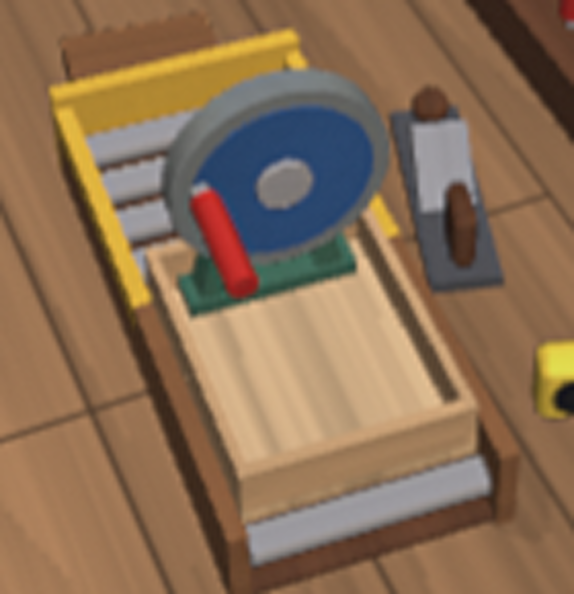

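Run:
```python
from h import *
np.set_printoptions(precision=4,suppress=True)
s=read_camera("scene");d=read_camera("side")
S=lambda u,v:(190+(u+.5)/4.6-.5,150+(v+.5)/4.6-.5)
D=lambda u,v:(205+(u+.5)/4.1-.5,180+(v+.5)/4.1-.5)
both=dict(stopL=(S(710,280),D(56,92)),stopR=(S(622,512),D(295,36)),boardend=(S(52,322),D(513,458)),
 crL=(S(188,130),D(240,468)),crR=(S(93,300),D(475,405)),handle_end=(S(227,74),D(242,284)))
for k,(a,b) in both.items():
    p,e=tri(ray(s,a),ray(d,b)); z=dict(st=.088,bo=.076,cr=.1).get(k[:2],p[2])
    print(k,p,e,'onz',onz(s,a,z)[:2],onz(d,b,z)[:2])
print('crate front',onz(s,S(440,207),.1),onz(s,S(358,388),.1))
print('board -x end',onz(d,D(230,550),.076)); print('yellow start',onz(s,S(322,406),.076),onz(s,S(440,207),.076))
print('hub',onz(d,D(285,183),.205)); print('handle near',ray(d,D(203,195)))
```

```text
stopL [0.4685 0.2156 0.0847] 0.0012456475516962051 onz [0.4702 0.2161] [0.4681 0.2113]
stopR [0.6739 0.2025 0.0817] 0.005598306339365012 onz [0.6798 0.2011] [0.6696 0.1984]
boardend [ 0.6445 -0.2476  0.0675] 5.178816085230217e-05 onz [ 0.6491 -0.2444] [ 0.641  -0.2533]
crL [ 0.464  -0.2043  0.0982] 0.0006417193394509247 onz [ 0.4655 -0.2038] [ 0.4633 -0.2053]
crR [ 0.6311 -0.2157  0.094 ] 0.0015389838350087018 onz [ 0.6352 -0.2139] [ 0.6282 -0.2194]
handle_end [ 0.4895 -0.1542  0.2153] 0.000492061393145423 onz [ 0.4897 -0.1543] [ 0.4893 -0.154 ]
crate front [0.4761 0.0052 0.1   ] [ 0.647  -0.0039  0.1   ]
board -x end [ 0.4393 -0.2466  0.076 ]
yellow start [ 0.6559 -0.0288  0.076 ] [0.4595 0.0006 0.076 ]
hub [ 0.5533 -0.0699  0.205 ]
handle near (array([ 0.1971, -0.9942,  1.1751]), array([ 0.218 ,  0.6776, -0.7024]))
```

```bash
cat >> h.py <<'E'
def go(pos,Rt=None,st=None):
    st=st or get_state(); Rc=R.from_quat(st["tcp_rot"]); Rt=Rt or Rc
    d=Rc.inv().apply(np.array(pos)-st["eef_pos"]); rv=(Rc.inv()*Rt).as_rotvec()
    print("shift units",np.round(d/.12,3),"turn units",np.round(rv/2/np.pi,4),"deg",np.round(np.degrees(rv),1))
YAW=-.063
xh=np.array([np.cos(YAW),np.sin(YAW),0]); yh=np.array([-np.sin(YAW),np.cos(YAW),0])
def down(sg=1):  # tool z along sg*track x, y down
    z=sg*xh; y=np.array([0,0,-1.]); return R.from_matrix(np.c_[np.cross(y,z),y,z])
E
python3 - <<'E'
from h import *
np.set_printoptions(precision=4,suppress=True)
st=get_state();M=R.from_quat(st["tcp_rot"]).as_matrix();print(M)
print(read_camera("wrist")["mount"])
for sg in(1,-1):
    print(down(sg).as_matrix()[:,0]); go([.548-.06*yh[0],-.2115-.06,.2],down(sg),st)
E
```

```text
[[-0.9697 -0.0001  0.2443]
 [-0.2443  0.0009 -0.9697]
 [-0.0002 -1.     -0.0009]]
[[-0.0001  0.9583  0.2857 -0.0724]
 [ 0.0001 -0.2857  0.9583 -0.129 ]
 [ 1.      0.0001 -0.0001  0.0008]
 [ 0.      0.      0.      1.    ]]
[-0.063 -0.998  0.   ]
shift units [-3.845  0.376 -2.321] turn units [ 0.0001 -0.2007 -0.0001] deg [  0.  -72.3  -0. ]
[0.063 0.998 0.   ]
shift units [-3.845  0.376 -2.321] turn units [0.0001 0.2993 0.0001] deg [  0.  107.7   0. ]
```

{"name": "send_rows", "arguments": {"plan": [[[-0.35,0.034,-0.21],[0,0,0]],[[-0.35,0.034,-0.21],[0,0,0]],[[-0.35,0.034,-0.21],[0,0,0]],[[-0.35,0.034,-0.21],[0,0,0]],[[-0.35,0.034,-0.21],[0,0,0]],[[-0.35,0.034,-0.21],[0,0,0]],[[-0.35,0.034,-0.21],[0,0,0]],[[-0.35,0.034,-0.21],[0,0,0]],[[-0.35,0.034,-0.21],[0,0,0]],[[-0.35,0.034,-0.21],[0,0,0]],[[-0.25,0.034,-0.17],[0,0,0]]], "gripper": 1}}

```text
time: 1.45
eef_pos: [0.5365, -0.2782, 0.2006]
tcp_rot: [0.087, -0.702, 0.702, -0.088]
contact_force: [0.2, -0.3, -0.1]
opening: 0.003
```

{"name": "send_rows", "arguments": {"plan": [[[0,0,0],[0,-0.0223,0]],[[0,0,0],[0,-0.0223,0]],[[0,0,0],[0,-0.0223,0]],[[0,0,0],[0,-0.0223,0]],[[0,0,0],[0,-0.0223,0]],[[0,0,0],[0,-0.0223,0]],[[0,0,0],[0,-0.0223,0]],[[0,0,0],[0,-0.0223,0]],[[0,0,0],[0,-0.0223,0]],[[0,0,0],[0,0,0.0185]],[[0,0,0],[0,0,0.0185]],[[0,0,0],[0,0,0.0185]]]}}

```text
time: 2.65
eef_pos: [0.5351, -0.2804, 0.2014]
tcp_rot: [-0.386, 0.592, -0.423, 0.568]
contact_force: [0.1, -0.5, 0.3]
opening: -0.006
```

```bash
cat >> h.py <<'E'
def tilt(deg): return R.from_rotvec(np.radians(deg)*xh)*down(1)
E
python3 - <<'E'
from h import *
np.set_printoptions(precision=4,suppress=True)
st=get_state(); print(st["time"],st["eef_pos"],st["qpos"],st["contact_force"],st["opening"])
print(R.from_quat(st["tcp_rot"]).as_matrix()); go([.55,-.27,.09],tilt(20),st)
w=read_camera("wrist"); cv2.imwrite("pics/w1.png",w["img"])
E
```

```text
2.65 [ 0.5351 -0.2804  0.2014] [-0.7568  0.2644  1.7137  0.2736  1.3999 -0.7738] [ 0.1196 -0.5162  0.2759] -0.0062326925846676
[[-0.0579  0.0231  0.9981]
 [-0.9368  0.3444 -0.0623]
 [-0.3451 -0.9385  0.0017]]
shift units [0.232 0.904 0.116] turn units [-0.0002  0.0002 -0.0005] deg [-0.1  0.1 -0.2]
```

View pics/w1.png

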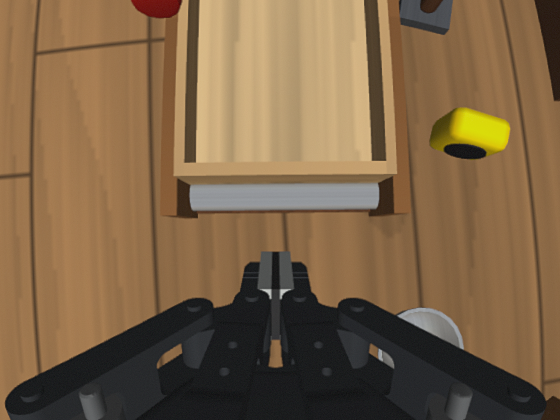

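{"name": "send_rows", "arguments": {"plan": [[[0.046,0.18,0.025],[0,0,0]],[[0.046,0.18,0.025],[0,0,0]],[[0.046,0.18,0.025],[0,0,0]],[[0.046,0.18,0.025],[0,0,0]],[[0.046,0.18,0.025],[0,0,0]],[[-0.094,0.034,0],[0,0,0]],[[-0.094,0.034,0],[0,0,0]],[[-0.05,0.018,0],[0,0,0]],[[-0.05,0.018,0],[0,0,0]],[[-0.05,0.018,0],[0,0,0]]]}}

```text
time: 3.7
eef_pos: [0.5538, -0.2288, 0.0912]
tcp_rot: [-0.389, 0.589, -0.426, 0.566]
contact_force: [-2.5, -6.3, 2.4]
opening: 0.001
```

{"name": "send_rows", "arguments": {"plan": [[[-0.05,0.018,0],[0,0,0]],[[-0.05,0.018,0],[0,0,0]],[[-0.05,0.018,0],[0,0,0]],[[-0.05,0.018,0],[0,0,0]],[[-0.094,0.034,0],[0,0,0]],[[-0.094,0.034,0],[0,0,0]],[[-0.094,0.034,0],[0,0,0]],[[-0.094,0.034,0],[0,0,0]]]}}

```text
time: 4.5
eef_pos: [0.5577, -0.1563, 0.0912]
tcp_rot: [-0.389, 0.59, -0.425, 0.565]
contact_force: [-3.4, -6.2, 3.9]
opening: 0.003
```

{"name": "send_rows", "arguments": {"plan": [[[-0.094,0.034,0],[0,0,0]],[[-0.094,0.034,0],[0,0,0]],[[-0.094,0.034,0],[0,0,0]],[[-0.094,0.034,0],[0,0,0]],[[-0.094,0.034,0],[0,0,0]],[[-0.094,0.034,0],[0,0,0]],[[-0.05,0.018,0],[0,0,0]],[[-0.05,0.018,0],[0,0,0]]]}}

```text
time: 5.3
eef_pos: [0.5632, -0.0703, 0.0908]
tcp_rot: [-0.388, 0.591, -0.424, 0.566]
contact_force: [-2.6, -5.0, 2.8]
opening: -0.002
```

{"name": "send_rows", "arguments": {"plan": [[[-0.03,0.011,0],[0,0,0]],[[-0.03,0.011,0],[0,0,0]],[[-0.03,0.011,0],[0,0,0]]]}}

```text
time: 5.6
eef_pos: [0.5642, -0.0585, 0.0904]
tcp_rot: [-0.387, 0.591, -0.424, 0.566]
contact_force: [-2.4, -5.0, 2.7]
opening: 0.002
```

{"name": "send_rows", "arguments": {"plan": [[[-0.03,0.011,0],[0,0,0]],[[-0.03,0.011,0],[0,0,0]],[[-0.03,0.011,0],[0,0,0]]]}}

```text
time: 5.9
eef_pos: [0.5649, -0.0465, 0.0901]
tcp_rot: [-0.387, 0.591, -0.424, 0.566]
contact_force: [-0.7, -3.9, 2.6]
opening: 0.001
```

{"name": "send_rows", "arguments": {"plan": [[[-0.02,0.007,0],[0,0,0]],[[-0.02,0.007,0],[0,0,0]]]}}

```text
time: 6.1
eef_pos: [0.5651, -0.0412, 0.09]
tcp_rot: [-0.387, 0.591, -0.424, 0.566]
contact_force: [-0.1, -3.8, 2.3]
opening: -0.0
```

{"name": "send_rows", "arguments": {"plan": [[[-0.02,0.007,0],[0,0,0]],[[-0.02,0.007,0],[0,0,0]]]}}

```text
time: 6.3
eef_pos: [0.5654, -0.0363, 0.0901]
tcp_rot: [-0.387, 0.592, -0.424, 0.566]
contact_force: [0.3, -4.3, 2.5]
opening: 0.002
```

{"name": "send_rows", "arguments": {"plan": [[[-0.02,0.007,0],[0,0,0]],[[-0.02,0.007,0],[0,0,0]]]}}

```text
time: 6.5
eef_pos: [0.5656, -0.0341, 0.0902]
tcp_rot: [-0.39, 0.589, -0.426, 0.565]
contact_force: [-5.4, -17.4, 5.5]
opening: -0.002
```

{"name": "send_rows", "arguments": {"plan": [[[0.31,-0.115,0],[0,0,0]],[[-0.13,-0.35,0],[0,0,0]],[[-0.13,-0.35,0],[0,0,0]],[[-0.13,-0.35,0],[0,0,0]],[[-0.13,-0.35,0],[0,0,0]],[[-0.13,-0.35,0],[0,0,0]],[[-0.13,-0.35,-0.1],[0,0,0]],[[-0.31,0.115,-0.1],[0,0,0]],[[0,0,0],[0,0,0]]], "gripper": 0}}

```text
time: 7.4
eef_pos: [0.5408, -0.0243, 0.3606]
tcp_rot: [-0.387, 0.591, -0.422, 0.568]
contact_force: [0.3, 0.1, -0.1]
opening: 1.002
```

Run:
```python
from h import *
np.set_printoptions(precision=4,suppress=True)
st=get_state(); print(st["time"],st["eef_pos"],st["qpos"],st["contact_force"],st["opening"])
w=read_camera("wrist");s=read_camera("scene");d=read_camera("side")
for n,c in zip("wsd",(w,s,d)): cv2.imwrite(f"pics/2{n}.png",c["img"])
a=cv2.resize(s["img"][150:280,230:360],(400,400),interpolation=2);b=cv2.resize(d["img"][160:300,190:330],(400,400),interpolation=2)
ww=cv2.resize(w["img"],(267*3//2,300*1))
im=np.hstack([a,b]); cv2.imwrite("pics/2.png",im)
T=np.eye(4);T[:3,:3]=R.from_quat(st["tcp_rot"]).as_matrix();T[:3,3]=st["eef_pos"];np.save("T2.npy",T@w["mount"])
for n,c in zip("wsd",(w,s,d)):
    m=mask(c["img"],(0,150,70),(6,255,255))
    for q in cv2.findContours(m,0,2)[0]:
        if cv2.contourArea(q)>60: print(n,cv2.contourArea(q),cv2.boundingRect(q),cv2.boxPoints(cv2.minAreaRect(q)).round(1).tolist())
```

```text
7.4 [ 0.5408 -0.0243  0.3606] [-0.3797 -0.0621  1.7741  0.3335  1.5446 -0.3493] [ 0.3437  0.0732 -0.0757] 1.001504805671596
w 229.0 (530, 232, 30, 11) [[530.0, 232.0], [559.0, 232.0], [559.0, 242.0], [530.0, 242.0]]
w 2046.5 (215, 92, 24, 97) [[215.0, 92.0], [238.0, 92.0], [238.0, 188.0], [215.0, 188.0]]
w 545.5 (516, 84, 44, 31) [[514.5999755859375, 105.19999694824219], [558.5999755859375, 83.19999694824219], [564.7999877929688, 95.5999984741211], [520.7999877929688, 117.5999984741211]]
s 115.5 (344, 327, 12, 17) [[342.20001220703125, 340.6000061035156], [349.79998779296875, 325.3999938964844], [357.3999938964844, 329.20001220703125], [349.79998779296875, 344.3999938964844]]
s 112.5 (286, 309, 9, 18) [[286.0, 309.0], [294.0, 309.0], [294.0, 326.0], [286.0, 326.0]]
s 113.0 (227, 291, 11, 19) [[226.0, 292.3999938964844], [233.89999389648438, 290.20001220703125], [239.0, 307.8999938964844], [231.0, 310.1000061035156]]
s 116.5 (294, 181, 25, 12) [[292.79998779296875, 184.89999389648438], [294.5, 179.1999969482422], [318.3999938964844, 186.60000610351562], [316.70001220703125, 192.1999969482422]]
d 156.0 (368, 193, 11, 25) [[366.8999938964844, 216.6999969482422], [370.3999938964844, 192.1999969482422], [378.5, 193.39999389648438], [375.0, 217.89999389648438]]
d 118.5 (232, 184, 14, 22) [[230.39999389648438, 185.8000030517578], [236.39999389648438, 182.8000030517578], [246.39999389648438, 202.8000030517578], [240.39999389648438, 205.8000030517578]]
d 117.5 (341, 162, 9, 23) [[340.70001220703125, 183.89999389648438], [342.20001220703125, 161.60000610351562], [349.20001220703125, 162.10000610351562], [347.70001220703125, 184.39999389648438]]
d 94.5 (318, 134, 7, 23) [[318.0, 134.0], [324.0, 134.0], [324.0, 156.0], [318.0, 156.0]]
```

View pics/2.png

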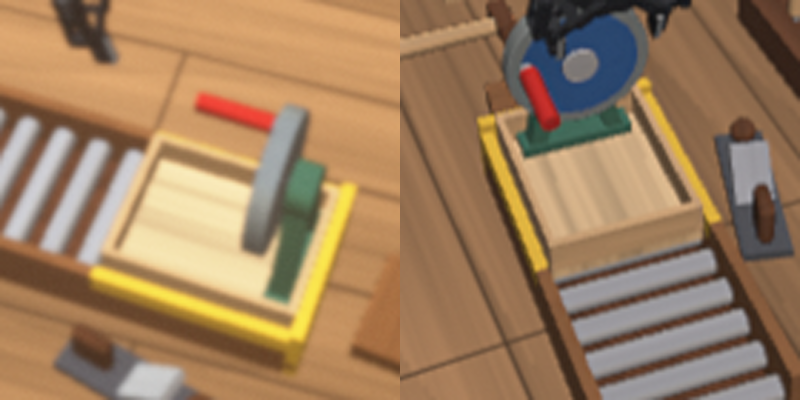

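View pics/2w.png

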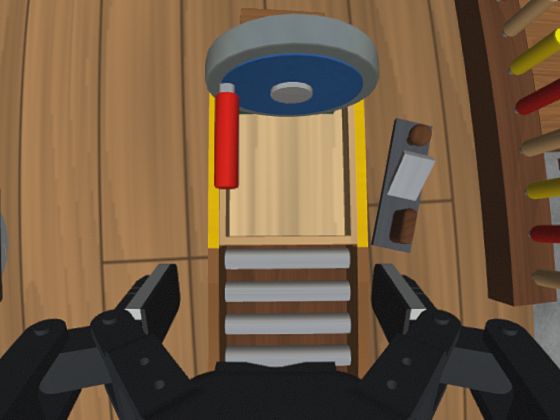

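Run:
```python
from h import *
np.set_printoptions(precision=4,suppress=True)
w=read_camera("wrist");s=read_camera("scene");d=read_camera("side");T=np.load("T2.npy")
rw,rs,rd=ray(w,(226.5,140),T),ray(s,(305.6,185.7)),ray(d,(238.4,194.3))
print("centre ws",tri(rw,rs),"wd",tri(rw,rd),"sd",tri(rs,rd))
print("end ws",tri(ray(w,(226.5,188),T),ray(s,(293.6,182))),"wd",tri(ray(w,(226.5,188),T),ray(d,(243.4,204.3))),"sd",tri(ray(s,(293.6,182)),ray(d,(243.4,204.3))))
print("hub wd",tri(ray(w,(291,93),T),ray(d,(252.3,182.7))), onz(w,(291,93),.205,T),onz(d,(252.3,182.7),.205))
# rear corners of crate, z .1
print("rear",onz(w,(221,240),.1,T),onz(w,(356,240),.1,T))
print("yellow outer",onz(w,(208,246),.076,T),onz(w,(368,246),.076,T))
```

```text
centre ws (array([0.5036, 0.0799, 0.2174]), np.float64(8.159491430979539e-05)) wd (array([0.5024, 0.0816, 0.2127]), np.float64(0.001365660159772807)) sd (array([0.5013, 0.0796, 0.2146]), np.float64(0.0003872537834968563))
end ws (array([0.501 , 0.0379, 0.2166]), np.float64(0.0019662397699894436)) wd (array([0.501 , 0.0377, 0.2101]), np.float64(0.0008131650298223515)) sd (array([0.4994, 0.0369, 0.2124]), np.float64(0.004010391948344865))
hub wd (array([0.5634, 0.1267, 0.2026]), np.float64(0.003154032383094365)) [0.5647 0.1251 0.205 ] [0.5611 0.1247 0.205 ]
rear [ 0.4753 -0.0113  0.1   ] [ 0.6409 -0.0212  0.1   ]
yellow outer [ 0.4541 -0.0187  0.076 ] [ 0.662  -0.0311  0.076 ]
```

```bash
cat >> h.py <<'E'
C=np.array([.5604,.070,.205])
def tcp_at(th,r=.06,TL=20,back=0):
    t=tilt(TL); return C+r*(np.sin(th)*xh+np.cos(th)*np.array([0,0,1]))+t.apply([0,.005-back,0])
E
python3 - <<'E'
from h import *
st=get_state()
p=tcp_at(-1.4,back=.09);go(p,tilt(20),st);print(p,tcp_at(-1.4),tilt(20).as_matrix().round(3))
E
```

```text
shift units [-0.37   0.689 -0.386] turn units [ 0.0004 -0.0002 -0.0001] deg [ 0.1 -0.1 -0. ]
[0.49956001 0.0447085  0.2950719 ] [0.50149798 0.07542924 0.21049957] [[-0.059  0.022  0.998]
 [-0.938  0.341 -0.063]
 [-0.342 -0.94   0.   ]]
```

{"name": "send_rows", "arguments": {"plan": [[[-0.123,0.23,-0.128],[0,0,0]],[[-0.123,0.23,-0.128],[0,0,0]],[[-0.123,0.23,-0.128],[0,0,0]],[[0,0,0],[0,0,0]],[[0,0.19,0],[0,0,0]],[[0,0.19,0],[0,0,0]],[[0,0.19,0],[0,0,0]],[[0,0.19,0],[0,0,0]],[[0,0,0],[0,0,0]]]}}

```text
time: 8.6
eef_pos: [0.5008, 0.0758, 0.2074]
tcp_rot: [-0.388, 0.594, -0.422, 0.564]
contact_force: [-0.2, -0.4, -0.8]
opening: 1.001
```

Run:
```python
from h import *
np.set_printoptions(precision=4,suppress=True)
st=get_state(); print(st["time"],st["eef_pos"],st["qpos"],st["contact_force"])
go(tcp_at(-1.4),tilt(20),st)
w=read_camera("wrist");d=read_camera("side")
cv2.imwrite("pics/3.png",np.hstack([cv2.resize(w["img"],(400,300)),cv2.resize(d["img"][130:280,160:360],(400,300))]))
```

```text
8.6 [0.5008 0.0758 0.2074] [-0.2139 -0.0603  2.0545  0.3662  1.2307 -0.2877] [-0.1874 -0.3562 -0.8374]
shift units [-0.006 -0.025  0.006] turn units [ 0.001  -0.0003 -0.0001] deg [ 0.4 -0.1 -0. ]
```

View pics/3.png

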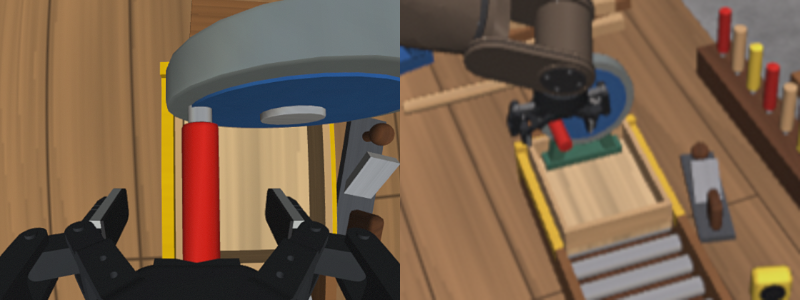

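{"name": "send_rows", "arguments": {"plan": [[[0,-0.012,0],[0,0,0]],[[0,-0.012,0],[0,0,0]],[[0,0,0],[0,0,0]],[[0,0,0],[0,0,0]],[[0,0,0],[0,0,0]],[[0,0,0],[0,0,0]],[[0,0,0],[0,0,0]]], "gripper": 1, "grip_force": 60}}

```text
time: 9.4
eef_pos: [0.5031, 0.0745, 0.2141]
tcp_rot: [-0.387, 0.591, -0.425, 0.567]
contact_force: [4.0, -2.0, 1.7]
opening: 0.234
```

```bash
cat > rows.py <<'E'
import sys,json
from h import *
def gen(t0,t1,n,off=(0,0)):
    # off: extra total (x,z) metres spread over rows
    th=np.linspace(t0,t1,n+1); P=.06*np.c_[np.sin(th),np.cos(th)]+np.outer(np.linspace(0,1,n+1),off)
    U=np.c_[-.342*P[:,1],-.94*P[:,1],P[:,0]]/.12; U=np.round(U-U[0],3); D=np.round(np.diff(U,axis=0),3)
    return [[[float(v) for v in r],[0,0,0]] for r in D]
E
python3 - <<'E'
from rows import *
t0=-1.35;r=gen(t0,t0+2*np.pi,72)
for i in range(0,72,6): print(json.dumps(r[i:i+6]))
E
```

```text
[[[-0.014, -0.04, 0.011], [0, 0, 0]], [[-0.014, -0.038, 0.015], [0, 0, 0]], [[-0.014, -0.037, 0.019], [0, 0, 0]], [[-0.013, -0.036, 0.022], [0, 0, 0]], [[-0.012, -0.033, 0.025], [0, 0, 0]], [[-0.011, -0.032, 0.028], [0, 0, 0]]]
[[[-0.011, -0.028, 0.031], [0, 0, 0]], [[-0.009, -0.027, 0.034], [0, 0, 0]], [[-0.009, -0.023, 0.035], [0, 0, 0]], [[-0.007, -0.021, 0.038], [0, 0, 0]], [[-0.007, -0.017, 0.04], [0, 0, 0]], [[-0.005, -0.014, 0.041], [0, 0, 0]]]
[[[-0.004, -0.01, 0.042], [0, 0, 0]], [[-0.002, -0.007, 0.043], [0, 0, 0]], [[-0.001, -0.004, 0.043], [0, 0, 0]], [[0.0, 0.0, 0.044], [0, 0, 0]], [[0.001, 0.004, 0.043], [0, 0, 0]], [[0.003, 0.007, 0.043], [0, 0, 0]]]
[[[0.004, 0.011, 0.042], [0, 0, 0]], [[0.005, 0.014, 0.041], [0, 0, 0]], [[0.006, 0.018, 0.04], [0, 0, 0]], [[0.007, 0.02, 0.038], [0, 0, 0]], [[0.009, 0.024, 0.035], [0, 0, 0]], [[0.01, 0.026, 0.034], [0, 0, 0]]]
[[[0.01, 0.029, 0.03], [0, 0, 0]], [[0.012, 0.032, 0.028], [0, 0, 0]], [[0.012, 0.033, 0.025], [0, 0, 0]], [[0.013, 0.036, 0.022], [0, 0, 0]], [[0.013, 0.037, 0.018], [0, 0, 0]], [[0.014, 0.039, 0.015], [0, 0, 0]
[... 881 characters left out ...]
, 0]]]
[[[-0.004, -0.011, -0.042], [0, 0, 0]], [[-0.005, -0.014, -0.041], [0, 0, 0]], [[-0.006, -0.018, -0.039], [0, 0, 0]], [[-0.008, -0.02, -0.038], [0, 0, 0]], [[-0.008, -0.024, -0.036], [0, 0, 0]], [[-0.01, -0.026, -0.033], [0, 0, 0]]]
[[[-0.01, -0.029, -0.031], [0, 0, 0]], [[-0.012, -0.032, -0.028], [0, 0, 0]], [[-0.012, -0.034, -0.025], [0, 0, 0]], [[-0.013, -0.035, -0.021], [0, 0, 0]], [[-0.014, -0.037, -0.019], [0, 0, 0]], [[-0.014, -0.039, -0.014], [0, 0, 0]]]
[[[-0.014, -0.04, -0.012], [0, 0, 0]], [[-0.015, -0.04, -0.007], [0, 0, 0]], [[-0.015, -0.041, -0.004], [0, 0, 0]], [[-0.014, -0.041, 0.0], [0, 0, 0]], [[-0.015, -0.041, 0.004], [0, 0, 0]], [[-0.015, -0.04, 0.008], [0, 0, 0]]]
```

{"name": "send_rows", "arguments": {"plan": [[[-0.014,-0.04,0.011],[0,0,0]],[[-0.014,-0.038,0.015],[0,0,0]],[[-0.014,-0.037,0.019],[0,0,0]]]}}

```text
time: 9.7
eef_pos: [0.5071, 0.0743, 0.227]
tcp_rot: [-0.388, 0.592, -0.424, 0.566]
contact_force: [4.4, -1.5, -3.7]
opening: 0.237
```

{"name": "send_rows", "arguments": {"plan": [[[-0.013,-0.036,0.022],[0,0,0]],[[-0.012,-0.033,0.025],[0,0,0]],[[-0.011,-0.032,0.028],[0,0,0]]]}}

```text
time: 10.0
eef_pos: [0.5153, 0.0739, 0.2402]
tcp_rot: [-0.388, 0.593, -0.423, 0.565]
contact_force: [-1.2, -0.8, -2.9]
opening: 0.232
```

{"name": "send_rows", "arguments": {"plan": [[[-0.011,-0.028,0.031],[0,0,0]],[[-0.009,-0.027,0.034],[0,0,0]],[[-0.009,-0.023,0.035],[0,0,0]]]}}

```text
time: 10.3
eef_pos: [0.5273, 0.0733, 0.2514]
tcp_rot: [-0.389, 0.592, -0.422, 0.565]
contact_force: [-4.5, -3.1, 1.9]
opening: 0.237
```

{"name": "send_rows", "arguments": {"plan": [[[-0.007,-0.021,0.038],[0,0,0]],[[-0.007,-0.017,0.04],[0,0,0]],[[-0.005,-0.014,0.041],[0,0,0]]]}}

```text
time: 10.6
eef_pos: [0.5417, 0.0725, 0.2589]
tcp_rot: [-0.388, 0.592, -0.422, 0.566]
contact_force: [-6.5, -2.6, 4.6]
opening: 0.238
```

{"name": "send_rows", "arguments": {"plan": [[[-0.004,-0.01,0.042],[0,0,0]],[[-0.002,-0.007,0.043],[0,0,0]],[[-0.001,-0.004,0.043],[0,0,0]]]}}

```text
time: 10.9
eef_pos: [0.5575, 0.0716, 0.2623]
tcp_rot: [-0.388, 0.592, -0.422, 0.566]
contact_force: [-6.3, -2.2, 6.0]
opening: 0.233
```

{"name": "send_rows", "arguments": {"plan": [[[0.0,0.0,0.044],[0,0,0]],[[0.001,0.004,0.043],[0,0,0]],[[0.003,0.007,0.043],[0,0,0]]]}}

```text
time: 11.2
eef_pos: [0.5733, 0.0708, 0.2614]
tcp_rot: [-0.387, 0.592, -0.422, 0.567]
contact_force: [-5.1, -2.1, 5.9]
opening: 0.234
```

{"name": "send_rows", "arguments": {"plan": [[[0.004,0.011,0.042],[0,0,0]],[[0.005,0.014,0.041],[0,0,0]],[[0.006,0.018,0.04],[0,0,0]]]}}

```text
time: 11.5
eef_pos: [0.5884, 0.07, 0.2564]
tcp_rot: [-0.387, 0.592, -0.423, 0.567]
contact_force: [-6.0, -1.6, 7.6]
opening: 0.236
```

{"name": "send_rows", "arguments": {"plan": [[[0.007,0.02,0.038],[0,0,0]],[[0.009,0.024,0.035],[0,0,0]],[[0.01,0.026,0.034],[0,0,0]]]}}

```text
time: 11.8
eef_pos: [0.6015, 0.0693, 0.2477]
tcp_rot: [-0.387, 0.592, -0.423, 0.567]
contact_force: [-5.2, -0.1, 8.7]
opening: 0.237
```

{"name": "send_rows", "arguments": {"plan": [[[0.01,0.029,0.03],[0,0,0]],[[0.012,0.032,0.028],[0,0,0]],[[0.012,0.033,0.025],[0,0,0]]]}}

```text
time: 12.1
eef_pos: [0.6118, 0.0688, 0.2361]
tcp_rot: [-0.386, 0.591, -0.423, 0.568]
contact_force: [-4.6, -1.8, 7.6]
opening: 0.238
```

{"name": "send_rows", "arguments": {"plan": [[[0.013,0.036,0.022],[0,0,0]],[[0.013,0.037,0.018],[0,0,0]],[[0.014,0.039,0.015],[0,0,0]]]}}

```text
time: 12.4
eef_pos: [0.6187, 0.0684, 0.2223]
tcp_rot: [-0.386, 0.591, -0.423, 0.568]
contact_force: [-5.1, -2.6, 9.9]
opening: 0.236
```

Smooth; on with the lower half.

{"name": "send_rows", "arguments": {"plan": [[[0.015,0.039,0.011],[0,0,0]],[[0.015,0.041,0.008],[0,0,0]],[[0.014,0.041,0.003],[0,0,0]]]}}

```text
time: 12.7
eef_pos: [0.6218, 0.0683, 0.2072]
tcp_rot: [-0.386, 0.591, -0.423, 0.568]
contact_force: [-4.0, -1.4, 10.2]
opening: 0.239
```

{"name": "send_rows", "arguments": {"plan": [[[0.015,0.041,0.0],[0,0,0]],[[0.015,0.041,-0.004],[0,0,0]],[[0.015,0.04,-0.007],[0,0,0]]]}}

```text
time: 13.0
eef_pos: [0.6212, 0.0683, 0.1921]
tcp_rot: [-0.385, 0.591, -0.424, 0.569]
contact_force: [-2.9, -1.5, 11.1]
opening: 0.235
```

{"name": "send_rows", "arguments": {"plan": [[[0.014,0.039,-0.012],[0,0,0]],[[0.014,0.039,-0.015],[0,0,0]],[[0.014,0.037,-0.018],[0,0,0]]]}}

```text
time: 13.3
eef_pos: [0.6168, 0.0685, 0.178]
tcp_rot: [-0.384, 0.59, -0.425, 0.569]
contact_force: [-0.6, -0.4, 12.2]
opening: 0.235
```

{"name": "send_rows", "arguments": {"plan": [[[0.013,0.036,-0.022],[0,0,0]],[[0.012,0.033,-0.025],[0,0,0]],[[0.011,0.031,-0.028],[0,0,0]]]}}

```text
time: 13.6
eef_pos: [0.6093, 0.0689, 0.1656]
tcp_rot: [-0.383, 0.589, -0.426, 0.57]
contact_force: [3.9, 0.5, 10.4]
opening: 0.238
```

Run:
```python
from h import *
d=read_camera("side");s=read_camera("scene");print(get_state()["qpos"].round(3))
cv2.imwrite("pics/4.png",np.hstack([cv2.resize(s["img"][120:270,220:420],(400,300)),cv2.resize(d["img"][130:280,160:360],(400,300))]))
```

```text
[-0.188  0.22   1.84   0.386  1.146 -0.298]
```

View pics/4.png

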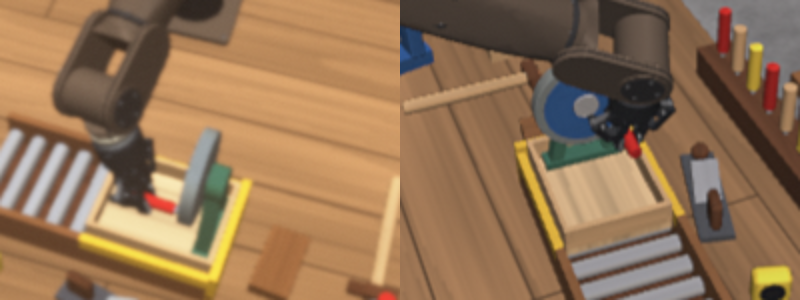

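{"name": "send_rows", "arguments": {"plan": [[[0.011,0.029,-0.031],[0,0,0]],[[0.009,0.027,-0.034],[0,0,0]],[[0.009,0.023,-0.036],[0,0,0]]]}}

```text
time: 14.0
eef_pos: [0.5983, 0.0694, 0.1549]
tcp_rot: [-0.382, 0.588, -0.427, 0.57]
contact_force: [7.9, 0.5, 5.1]
opening: 0.236
```

{"name": "send_rows", "arguments": {"plan": [[[0.007,0.02,-0.037],[0,0,0]],[[0.007,0.018,-0.04],[0,0,0]],[[0.005,0.014,-0.041],[0,0,0]]]}}

```text
time: 14.3
eef_pos: [0.5834, 0.0702, 0.1466]
tcp_rot: [-0.383, 0.589, -0.427, 0.57]
contact_force: [7.6, 0.7, 1.1]
opening: 0.236
```

{"name": "send_rows", "arguments": {"plan": [[[0.003,0.01,-0.042],[0,0,0]],[[0.003,0.007,-0.043],[0,0,0]],[[0.001,0.004,-0.044],[0,0,0]]]}}

```text
time: 14.6
eef_pos: [0.5668, 0.071, 0.1428]
tcp_rot: [-0.384, 0.589, -0.427, 0.569]
contact_force: [6.3, 0.2, 0.3]
opening: 0.239
```

{"name": "send_rows", "arguments": {"plan": [[[0.0,-0.001,-0.043],[0,0,0]],[[-0.001,-0.003,-0.044],[0,0,0]],[[-0.003,-0.007,-0.043],[0,0,0]]]}}

```text
time: 14.9
eef_pos: [0.5504, 0.0719, 0.1437]
tcp_rot: [-0.385, 0.59, -0.426, 0.568]
contact_force: [4.9, -1.2, -0.7]
opening: 0.243
```

{"name": "send_rows", "arguments": {"plan": [[[-0.004,-0.011,-0.042],[0,0,0]],[[-0.005,-0.014,-0.041],[0,0,0]],[[-0.006,-0.018,-0.039],[0,0,0]]]}}

```text
time: 15.2
eef_pos: [0.5349, 0.0728, 0.1489]
tcp_rot: [-0.385, 0.59, -0.425, 0.568]
contact_force: [4.6, -0.8, 0.7]
opening: 0.236
```

{"name": "send_rows", "arguments": {"plan": [[[-0.008,-0.02,-0.038],[0,0,0]],[[-0.008,-0.024,-0.036],[0,0,0]],[[-0.01,-0.026,-0.033],[0,0,0]]]}}

```text
time: 15.5
eef_pos: [0.5219, 0.0735, 0.1579]
tcp_rot: [-0.386, 0.59, -0.425, 0.567]
contact_force: [5.1, -2.3, 0.9]
opening: 0.235
```

{"name": "send_rows", "arguments": {"plan": [[[-0.01,-0.029,-0.031],[0,0,0]],[[-0.012,-0.032,-0.028],[0,0,0]],[[-0.012,-0.034,-0.025],[0,0,0]]]}}

```text
time: 15.8
eef_pos: [0.5116, 0.074, 0.1699]
tcp_rot: [-0.386, 0.59, -0.425, 0.567]
contact_force: [5.4, -1.9, 0.3]
opening: 0.233
```

{"name": "send_rows", "arguments": {"plan": [[[-0.013,-0.035,-0.021],[0,0,0]],[[-0.014,-0.037,-0.019],[0,0,0]],[[-0.014,-0.039,-0.014],[0,0,0]]]}}

```text
time: 16.1
eef_pos: [0.5049, 0.0744, 0.1838]
tcp_rot: [-0.386, 0.59, -0.425, 0.567]
contact_force: [5.1, -2.8, 0.1]
opening: 0.233
```

{"name": "send_rows", "arguments": {"plan": [[[-0.014,-0.04,-0.012],[0,0,0]],[[-0.015,-0.04,-0.007],[0,0,0]],[[-0.015,-0.041,-0.004],[0,0,0]]]}}

```text
time: 16.4
eef_pos: [0.502, 0.0745, 0.199]
tcp_rot: [-0.386, 0.59, -0.425, 0.567]
contact_force: [5.3, -2.1, -1.3]
opening: 0.24
```

{"name": "send_rows", "arguments": {"plan": [[[-0.014,-0.041,0.0],[0,0,0]],[[-0.015,-0.041,0.004],[0,0,0]],[[-0.015,-0.04,0.008],[0,0,0]]]}}

```text
time: 16.7
eef_pos: [0.503, 0.0745, 0.214]
tcp_rot: [-0.386, 0.591, -0.425, 0.567]
contact_force: [4.0, -2.0, -2.6]
opening: 0.233
```

{"name": "send_rows", "arguments": {"plan": [[[-0.014,-0.04,0.011],[0,0,0]],[[-0.014,-0.038,0.015],[0,0,0]],[[-0.014,-0.037,0.019],[0,0,0]]]}}

```text
time: 17.0
eef_pos: [0.5075, 0.0743, 0.2279]
tcp_rot: [-0.387, 0.591, -0.424, 0.566]
contact_force: [3.3, -2.5, -5.2]
opening: 0.236
```

{"name": "send_rows", "arguments": {"plan": [[[-0.013,-0.036,0.022],[0,0,0]],[[-0.012,-0.033,0.025],[0,0,0]],[[-0.011,-0.032,0.028],[0,0,0]]]}}

```text
time: 17.3
eef_pos: [0.5155, 0.0739, 0.2404]
tcp_rot: [-0.388, 0.592, -0.423, 0.565]
contact_force: [0.1, -2.7, -3.4]
opening: 0.237
```

```bash
cat > data.py <<'E'
import numpy as np
A=np.array([[.5071,.2270,4.4,-3.7],[.5153,.2402,-1.2,-2.9],[.5273,.2514,-4.5,1.9],[.5417,.2589,-6.5,4.6],
[.5575,.2623,-6.3,6.0],[.5733,.2614,-5.1,5.9],[.5884,.2564,-6,7.6],[.6015,.2477,-5.2,8.7],[.6118,.2361,-4.6,7.6],[.6187,.2223,-5.1,9.9],
[.6218,.2072,-4,10.2],[.6212,.1921,-2.9,11.1],[.6168,.178,-.6,12.2],[.6093,.1656,3.9,10.4],[.5983,.1549,7.9,5.1],[.5834,.1466,7.6,1.1],
[.5668,.1428,6.3,.3],[.5504,.1437,4.9,-.7],[.5349,.1489,4.6,.7],[.5219,.1579,5.1,.9],[.5116,.1699,5.4,.3],[.5049,.1838,5.1,.1],[.502,.199,5.3,-1.3],
[.503,.214,4,-2.6],[.5075,.2279,3.3,-5.2],[.5155,.2404,.1,-3.4]])
E
python3 - <<'E'
from data import A
import numpy as np
from scipy.optimize import least_squares
c=least_squares(lambda p:np.hypot(A[:,0]-p[0],A[:,1]-p[1])-p[2],[.56,.2,.06]);print(c.x,np.abs(c.fun).max())
x,z,r=c.x
th=np.arctan2(A[:,0]-x,A[:,1]-z)
ft=-(A[:,2]*np.cos(th)-A[:,3]*np.sin(th)); fr=A[:,2]*np.sin(th)+A[:,3]*np.cos(th)
for t,a,b in zip(th,ft,fr):print(round(np.degrees(t)),round(a*.06,3),round(b,1))
M=np.c_[np.ones_like(th),np.cos(th),np.sin(th)]
s,res,_,_=np.linalg.lstsq(M,ft*.06,rcond=None);print(s,np.hypot(*s[1:]),(ft*.06-M@s).std())
print("hardest at deg",np.degrees(np.arctan2(s[2],s[1])))
E
```

```text
[0.56197419 0.20252928 0.06000818] 0.00012887740600941305
-66 0.095 -5.5
-51 0.181 -0.9
-35 0.154 4.2
-20 0.274 6.5
-4 0.35 6.5
11 0.367 4.8
26 0.524 4.2
41 0.579 3.1
56 0.532 0.4
71 0.662 -1.6
86 0.629 -3.2
100 0.626 -4.8
114 0.653 -5.5
128 0.636 -3.3
143 0.562 0.7
159 0.449 1.7
175 0.378 0.2
-169 0.297 -0.3
-153 0.227 -2.7
-138 0.192 -4.1
-123 0.161 -4.7
-108 0.09 -4.9
-93 0.097 -5.2
-79 0.107 -4.4
-65 0.199 -5.2
-51 0.154 -2.2
[ 0.37063562 -0.00358506  0.27565314] 0.27567645154142584 0.03243534330628215
hardest at deg 90.74512989828924
```

Run:
```python
from rows import *
a,b,c=-.8264,np.radians(100),np.radians(-95)
r=gen(a,b,18)
for i in range(0,18,9): print(json.dumps(r[i:i+9]))
r=gen(b,c,39);print()
for i in range(0,39,3): print(json.dumps(r[i:i+3]))
```

```text
[[[-0.017, -0.046, 0.052], [0, 0, 0]], [[-0.014, -0.039, 0.058], [0, 0, 0]], [[-0.011, -0.03, 0.064], [0, 0, 0]], [[-0.008, -0.021, 0.068], [0, 0, 0]], [[-0.004, -0.013, 0.07], [0, 0, 0]], [[-0.001, -0.002, 0.071], [0, 0, 0]], [[0.002, 0.007, 0.071], [0, 0, 0]], [[0.006, 0.016, 0.069], [0, 0, 0]], [[0.01, 0.025, 0.066], [0, 0, 0]]]
[[[0.012, 0.034, 0.062], [0, 0, 0]], [[0.015, 0.042, 0.056], [0, 0, 0]], [[0.018, 0.049, 0.049], [0, 0, 0]], [[0.02, 0.055, 0.041], [0, 0, 0]], [[0.022, 0.06, 0.032], [0, 0, 0]], [[0.023, 0.063, 0.023], [0, 0, 0]], [[0.024, 0.066, 0.013], [0, 0, 0]], [[0.024, 0.067, 0.002], [0, 0, 0]], [[0.025, 0.067, -0.007], [0, 0, 0]]]

[[[-0.015, -0.041, 0.006], [0, 0, 0]], [[-0.015, -0.041, 0.002], [0, 0, 0]], [[-0.015, -0.041, -0.002], [0, 0, 0]]]
[[[-0.014, -0.04, -0.006], [0, 0, 0]], [[-0.015, -0.04, -0.009], [0, 0, 0]], [[-0.014, -0.039, -0.014], [0, 0, 0]]]
[[[-0.014, -0.038, -0.016], [0, 0, 0]], [[-0.013, -0.037, -0.02], [0, 0, 0]], [[-0.013, -0.034, -0.024], [0, 0, 0]]]
[[[-0.012, -0.033, -0.026], [0, 0, 0]], [[-0.011, -0.03, -0.03], [0, 0, 0]], [[-0.01, -0.028
[... 339 characters left out ...]
0.001, 0.002, -0.044], [0, 0, 0]]]
[[[0.002, 0.006, -0.043], [0, 0, 0]], [[0.003, 0.008, -0.043], [0, 0, 0]], [[0.005, 0.013, -0.041], [0, 0, 0]]]
[[[0.005, 0.015, -0.041], [0, 0, 0]], [[0.007, 0.019, -0.038], [0, 0, 0]], [[0.008, 0.022, -0.037], [0, 0, 0]]]
[[[0.009, 0.025, -0.035], [0, 0, 0]], [[0.01, 0.028, -0.032], [0, 0, 0]], [[0.011, 0.03, -0.029], [0, 0, 0]]]
[[[0.012, 0.033, -0.027], [0, 0, 0]], [[0.013, 0.034, -0.023], [0, 0, 0]], [[0.013, 0.037, -0.021], [0, 0, 0]]]
[[[0.014, 0.038, -0.016], [0, 0, 0]], [[0.014, 0.039, -0.013], [0, 0, 0]], [[0.015, 0.04, -0.01], [0, 0, 0]]]
[[[0.014, 0.04, -0.006], [0, 0, 0]], [[0.015, 0.041, -0.001], [0, 0, 0]], [[0.015, 0.041, 0.001], [0, 0, 0]]]
```

{"name": "send_rows", "arguments": {"plan": [[[-0.017,-0.046,0.052],[0,0,0]],[[-0.014,-0.039,0.058],[0,0,0]],[[-0.011,-0.03,0.064],[0,0,0]],[[-0.008,-0.021,0.068],[0,0,0]],[[-0.004,-0.013,0.07],[0,0,0]],[[-0.001,-0.002,0.071],[0,0,0]],[[0.002,0.007,0.071],[0,0,0]],[[0.006,0.016,0.069],[0,0,0]],[[0.01,0.025,0.066],[0,0,0]]]}}

```text
time: 18.2
eef_pos: [0.5869, 0.0701, 0.2571]
tcp_rot: [-0.387, 0.592, -0.422, 0.567]
contact_force: [-5.2, -0.9, 7.0]
opening: 0.24
```

{"name": "send_rows", "arguments": {"plan": [[[0.012,0.034,0.062],[0,0,0]],[[0.015,0.042,0.056],[0,0,0]],[[0.018,0.049,0.049],[0,0,0]],[[0.02,0.055,0.041],[0,0,0]],[[0.022,0.06,0.032],[0,0,0]],[[0.023,0.063,0.023],[0,0,0]],[[0.024,0.066,0.013],[0,0,0]],[[0.024,0.067,0.002],[0,0,0]],[[0.025,0.067,-0.007],[0,0,0]]]}}

```text
time: 19.1
eef_pos: [0.6216, 0.0683, 0.1949]
tcp_rot: [-0.385, 0.591, -0.423, 0.569]
contact_force: [-3.4, -1.0, 11.3]
opening: 0.237
```

{"name": "send_rows", "arguments": {"plan": [[[-0.015,-0.041,0.006],[0,0,0]],[[-0.015,-0.041,0.002],[0,0,0]],[[-0.015,-0.041,-0.002],[0,0,0]]]}}

```text
time: 19.4
eef_pos: [0.6216, 0.0682, 0.2068]
tcp_rot: [-0.386, 0.591, -0.424, 0.567]
contact_force: [3.8, 1.3, -1.1]
opening: 0.233
```

{"name": "send_rows", "arguments": {"plan": [[[-0.014,-0.04,-0.006],[0,0,0]],[[-0.015,-0.04,-0.009],[0,0,0]],[[-0.014,-0.039,-0.014],[0,0,0]]]}}

```text
time: 19.7
eef_pos: [0.6183, 0.0683, 0.2225]
tcp_rot: [-0.385, 0.591, -0.424, 0.568]
contact_force: [4.7, 1.3, 0.3]
opening: 0.231
```

{"name": "send_rows", "arguments": {"plan": [[[-0.014,-0.038,-0.016],[0,0,0]],[[-0.013,-0.037,-0.02],[0,0,0]],[[-0.013,-0.034,-0.024],[0,0,0]]]}}

```text
time: 20.0
eef_pos: [0.611, 0.0687, 0.2367]
tcp_rot: [-0.385, 0.591, -0.424, 0.568]
contact_force: [5.3, 0.6, 0.8]
opening: 0.236
```

{"name": "send_rows", "arguments": {"plan": [[[-0.012,-0.033,-0.026],[0,0,0]],[[-0.011,-0.03,-0.03],[0,0,0]],[[-0.01,-0.028,-0.032],[0,0,0]]]}}

```text
time: 20.3
eef_pos: [0.6004, 0.0693, 0.2484]
tcp_rot: [-0.385, 0.591, -0.424, 0.568]
contact_force: [5.3, 0.7, 0.7]
opening: 0.236
```

{"name": "send_rows", "arguments": {"plan": [[[-0.009,-0.025,-0.035],[0,0,0]],[[-0.008,-0.022,-0.036],[0,0,0]],[[-0.007,-0.019,-0.039],[0,0,0]]]}}

```text
time: 20.6
eef_pos: [0.5872, 0.07, 0.2569]
tcp_rot: [-0.385, 0.591, -0.425, 0.568]
contact_force: [4.7, 1.1, 1.2]
opening: 0.237
```

{"name": "send_rows", "arguments": {"plan": [[[-0.005,-0.015,-0.04],[0,0,0]],[[-0.005,-0.013,-0.042],[0,0,0]],[[-0.003,-0.008,-0.043],[0,0,0]]]}}

```text
time: 20.9
eef_pos: [0.5724, 0.0708, 0.2616]
tcp_rot: [-0.385, 0.59, -0.425, 0.568]
contact_force: [5.9, 0.5, 2.5]
opening: 0.239
```

{"name": "send_rows", "arguments": {"plan": [[[-0.002,-0.006,-0.043],[0,0,0]],[[-0.001,-0.002,-0.043],[0,0,0]],[[0.001,0.002,-0.044],[0,0,0]]]}}

```text
time: 21.2
eef_pos: [0.5571, 0.0716, 0.2624]
tcp_rot: [-0.385, 0.59, -0.425, 0.568]
contact_force: [6.6, 0.6, 0.5]
opening: 0.24
```

{"name": "send_rows", "arguments": {"plan": [[[0.002,0.006,-0.043],[0,0,0]],[[0.003,0.008,-0.043],[0,0,0]],[[0.005,0.013,-0.041],[0,0,0]]]}}

```text
time: 21.5
eef_pos: [0.5423, 0.0724, 0.2593]
tcp_rot: [-0.385, 0.59, -0.426, 0.568]
contact_force: [8.0, -0.5, 3.3]
opening: 0.238
```

{"name": "send_rows", "arguments": {"plan": [[[0.005,0.015,-0.041],[0,0,0]],[[0.007,0.019,-0.038],[0,0,0]],[[0.008,0.022,-0.037],[0,0,0]]]}}

```text
time: 21.8
eef_pos: [0.5291, 0.0731, 0.2528]
tcp_rot: [-0.384, 0.589, -0.426, 0.569]
contact_force: [7.7, -0.8, 2.6]
opening: 0.237
```

{"name": "send_rows", "arguments": {"plan": [[[0.009,0.025,-0.035],[0,0,0]],[[0.01,0.028,-0.032],[0,0,0]],[[0.011,0.03,-0.029],[0,0,0]]]}}

```text
time: 22.1
eef_pos: [0.5179, 0.0736, 0.2433]
tcp_rot: [-0.384, 0.589, -0.426, 0.569]
contact_force: [4.9, -1.2, 7.6]
opening: 0.234
```

{"name": "send_rows", "arguments": {"plan": [[[0.012,0.033,-0.027],[0,0,0]],[[0.013,0.034,-0.023],[0,0,0]],[[0.013,0.037,-0.021],[0,0,0]]]}}

```text
time: 22.4
eef_pos: [0.509, 0.0742, 0.2305]
tcp_rot: [-0.385, 0.589, -0.426, 0.569]
contact_force: [3.7, -2.1, 10.7]
opening: 0.24
```

{"name": "send_rows", "arguments": {"plan": [[[0.014,0.038,-0.016],[0,0,0]],[[0.014,0.039,-0.013],[0,0,0]],[[0.015,0.04,-0.01],[0,0,0]]]}}

```text
time: 22.7
eef_pos: [0.5034, 0.0744, 0.2151]
tcp_rot: [-0.386, 0.59, -0.425, 0.568]
contact_force: [-1.3, -2.8, 11.6]
opening: 0.236
```

{"name": "send_rows", "arguments": {"plan": [[[0.014,0.04,-0.006],[0,0,0]],[[0.015,0.041,-0.001],[0,0,0]],[[0.015,0.041,0.001],[0,0,0]]]}}

```text
time: 23.0
eef_pos: [0.5022, 0.0745, 0.1989]
tcp_rot: [-0.387, 0.59, -0.424, 0.567]
contact_force: [-1.2, -3.0, 10.5]
opening: 0.237
```

```bash
cat >> data.py <<'E'
B=np.array([[.6183,.2225,4.7,.3],[.611,.2367,5.3,.8],[.6004,.2484,5.3,.7],[.5872,.2569,4.7,1.2],[.5724,.2616,5.9,2.5],[.5571,.2624,6.6,.5],[.5423,.2593,8,3.3],
[.5291,.2528,7.7,2.6],[.5179,.2433,4.9,7.6],[.509,.2305,3.7,10.7],[.5034,.2151,-1.3,11.6],[.5022,.1989,-1.2,10.5]])
E
python3 - <<'E'
from data import *
x,z=.56197,.20253
def prep(A): 
    th=np.arctan2(A[:,0]-x,A[:,1]-z); return th,-.06*(A[:,2]*np.cos(th)-A[:,3]*np.sin(th))
ta,fa=prep(A);tb,fb=prep(B)
for t,f in zip(tb,fb):print(round(np.degrees(t)),round(f,3))
th=np.r_[ta,tb];f=np.r_[fa,fb];dr=np.r_[np.ones(len(ta)),-np.ones(len(tb))]
def fit(M,f,n):
    s=np.linalg.lstsq(M,f,rcond=None)[0];print(n,s.round(3),"theta0",np.degrees(np.arctan2(-s[-2],s[-1])).round(1),"rms",(f-M@s).std().round(3))
fit(np.c_[dr,np.cos(th),np.sin(th)],f,"both")
fit(np.c_[np.ones(len(tb)),np.cos(tb),np.sin(tb)],fb,"rev")
E
python3 - <<'E'
from rows import *
r=gen(np.radians(-95),np.radians(2),20)
for i in (0,10): print(json.dumps(r[i:i+10]))
E
```

```text
70 -0.077
55 -0.142
40 -0.217
25 -0.225
10 -0.323
-5 -0.397
-19 -0.518
-33 -0.472
-47 -0.534
-62 -0.671
-78 -0.664
-93 -0.633
both [ 0.37  -0.003  0.279] theta0 0.5 rms 0.033
rev [-0.363 -0.01   0.287] theta0 1.9 rms 0.033
[[[-0.014, -0.04, -0.002], [0, 0, 0]], [[-0.015, -0.039, 0.002], [0, 0, 0]], [[-0.014, -0.04, 0.005], [0, 0, 0]], [[-0.014, -0.039, 0.009], [0, 0, 0]], [[-0.014, -0.038, 0.012], [0, 0, 0]], [[-0.014, -0.037, 0.016], [0, 0, 0]], [[-0.013, -0.035, 0.019], [0, 0, 0]], [[-0.012, -0.034, 0.022], [0, 0, 0]], [[-0.012, -0.033, 0.025], [0, 0, 0]], [[-0.011, -0.029, 0.027], [0, 0, 0]]]
[[[-0.01, -0.028, 0.031], [0, 0, 0]], [[-0.009, -0.025, 0.033], [0, 0, 0]], [[-0.008, -0.023, 0.035], [0, 0, 0]], [[-0.007, -0.019, 0.036], [0, 0, 0]], [[-0.006, -0.017, 0.039], [0, 0, 0]], [[-0.005, -0.013, 0.04], [0, 0, 0]], [[-0.004, -0.011, 0.04], [0, 0, 0]], [[-0.002, -0.007, 0.042], [0, 0, 0]], [[-0.002, -0.003, 0.042], [0, 0, 0]], [[0.0, -0.001, 0.043], [0, 0, 0]]]
```

{"name": "send_rows", "arguments": {"plan": [[[-0.014,-0.04,-0.002],[0,0,0]],[[-0.015,-0.039,0.002],[0,0,0]],[[-0.014,-0.04,0.005],[0,0,0]],[[-0.014,-0.039,0.009],[0,0,0]],[[-0.014,-0.038,0.012],[0,0,0]],[[-0.014,-0.037,0.016],[0,0,0]],[[-0.013,-0.035,0.019],[0,0,0]],[[-0.012,-0.034,0.022],[0,0,0]],[[-0.012,-0.033,0.025],[0,0,0]],[[-0.011,-0.029,0.027],[0,0,0]]]}}

```text
time: 24.0
eef_pos: [0.516, 0.0738, 0.241]
tcp_rot: [-0.388, 0.592, -0.423, 0.565]
contact_force: [-0.9, -2.0, -3.5]
opening: 0.231
```

{"name": "send_rows", "arguments": {"plan": [[[-0.01,-0.028,0.031],[0,0,0]],[[-0.009,-0.025,0.033],[0,0,0]],[[-0.008,-0.023,0.035],[0,0,0]],[[-0.007,-0.019,0.036],[0,0,0]],[[-0.006,-0.017,0.039],[0,0,0]],[[-0.005,-0.013,0.04],[0,0,0]],[[-0.004,-0.011,0.04],[0,0,0]],[[-0.002,-0.007,0.042],[0,0,0]],[[-0.002,-0.003,0.042],[0,0,0]],[[0.0,-0.001,0.043],[0,0,0]],[[0,0,0],[0,0,0]],[[0,0,0],[0,0,0]]]}}

```text
time: 25.2
eef_pos: [0.563, 0.0713, 0.2625]
tcp_rot: [-0.387, 0.591, -0.423, 0.567]
contact_force: [-3.4, -1.8, 5.0]
opening: 0.234
```

{"name": "send_rows", "arguments": {"plan": [[[0,0,0],[0,0,0]],[[0,0,0],[0,0,0]],[[0,0,0],[0,0,0]],[[0,0,0],[0,0,0]],[[0,0,0],[0,0,0]],[[0,0,0],[0,0,0]],[[0,0,0],[0,0,0]],[[0,0,0],[0,0,0]]]}}

```text
time: 26.0
eef_pos: [0.563, 0.0713, 0.2625]
tcp_rot: [-0.387, 0.591, -0.424, 0.567]
contact_force: [-2.8, -1.7, 5.0]
opening: 0.238
```

Run:
```python
from h import *
s=read_camera("scene");d=read_camera("side");st=get_state();print(st["eef_pos"],st["dq"].round(4))
cv2.imwrite("pics/5.png",np.hstack([cv2.resize(s["img"],None,fx=.71,fy=.71),cv2.resize(d["img"],None,fx=.71,fy=.71)]))
```

```text
[0.56297355 0.07133463 0.26247096] [ 0.0022  0.0003  0.0006 -0.0005 -0.0023  0.0008]
```

View pics/5.png

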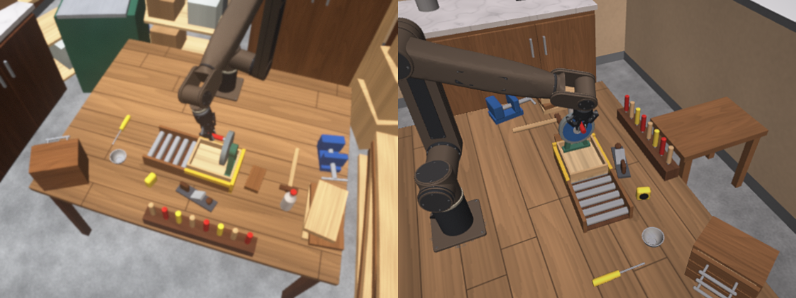

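```bash
python3 -c "
from plant import *
print(sign_off())"
```

```text
the job is handed in; nothing more can be done
None
```

The crate is home in the bay, and the wheel is held with its heavy side estimated straight down. The job was handed in at about 26 s of the 72 s allowed.

- **Crate:** I pushed it along the rollers until the push force rose from about 4 N to about 17 N, which I took as the end stop. The pictures afterwards show it upright in the yellow bay.
- **Finding the heavy side:** I gripped the handle and turned the wheel just over one full turn forwards, then on to about 98°. I then turned it back to about −93°, reading the force along the way.
- **Result:** The force fit gives friction 0.37 N m and imbalance 0.28 N m, close to the stated 0.36 and 0.3. It puts the heavy side almost opposite the handle, so it is straight down with the handle at about 0.5°. The forward turn alone gave 0.7° and the reverse alone 1.9°, so I expect the estimate to be good to a few degrees.
- **Final hold:** The handle is at about 1°, gripped at 60 N. The pose did not change over the last 0.8 s, and the wrist force was about 6 N. The last pictures show the bystander objects where they were, by eye.

No final check failed. The only mismatch was in position: the crate came home a few millimetres further along than I had first estimated from the cameras.

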